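# Start the jar sealer with its two-button start

### The arm

A 6-joint arm with a two-finger parallel gripper is mounted at the origin on the work surface. World frame = base frame: x ahead of the robot, y to its left, z up, the work surface at z = 0. Lengths are in m, angles in rad, forces in N, time in s.
With the tool pointing down it reaches from about 0.25 to 0.8 m from the base axis. Payload 8.5 kg.
Tool frame: the origin (TCP) lies midway between the tips of the shut fingers; the grasp point (between the pads) lies 19 mm behind it; z points along the fingers, y is the line along which they close (so a half turn about z gives the same grasp; the last joint's range is limited). The gripper opens to 85 mm and grips with 20 to 120 N. Pads are 22 mm wide; open, the fingers measure 114 mm over their backs; the gripper's body (76 mm by 85 mm) begins 54 mm behind the grasp point. The pads swing forward as they close: fully open they stand 13 mm farther back than shut.
Start: joints at [-1.146, 0.238, -0.013, 1.319, 0, 1.571], TCP at [0.216, -0.478, 0.231] pointing down, gripper open.
Joint ranges: [-2.66, 2.66], [-1.03, 1.9], [-1.14, 1.46], [-1.82, 2.27], [-1.45, 1.34], [-3.14, 3.14]. Speed limits (rad/s): [2.22, 2.22, 2.79, 3.14, 3.14, 3.14].

### API

Orientations are given as a unit quaternion [x, y, z, w].
In Python, from rig import arm gives the robot as it stands. Calls block until the motion is done:
- arm.movep(position, orientation): joint-space move of the TCP to a pose.
- arm.movel(position, attitude=None, feed=0.15, guard=None): straight line of the TCP; attitude=None keeps the orientation; feed is the mean speed in m/s. With guard (N) it stops when the force on the tool has changed by that much, and returns True; else False.
- arm.move_j(angles): joint-space move.
- arm.set_gripper(opening, f_grip=None): finger opening in m; f_grip is the grip in N (None keeps the last); returns when the fingers have stopped.
- arm.sleep(seconds).
- arm.ik(position, orientation): joint angles nearest the present ones, or None.
- arm.read_state(): the state.
- arm.capture(name): name is "scene" or "side" or "wrist"; returns the picture (384x512x3 uint8, red, green, blue); there is no depth.
- arm.get_calibration(name): a dict with "fov_y" (degrees; the focal length in pixels is half the picture's height over the tangent of half this angle, whatever the lens; pixels are square), "cx", "cy" (the principal point, pixels), "D" ([k1, k2, p1, p2, k3] as OpenCV has them; the pictures are not rectified), "camera_from_world" (4x4, takes a point from world to camera coordinates); the wrist camera has in their place "hand_eye" (4x4, takes a point from camera to tool coordinates, whose origin is the TCP and whose axes are the flange's). Camera axes: x right, y down, z forward; pixel columns grow to the right and rows downward; lengths in m; the calibration is good to about 2 mm. A picture is of the moment at which its call begins: read the wrist's pose just before it. get_calibration takes no time and is no camera call.
A pose or a line that the arm cannot do raises arm.PlanningError and nothing moves.
- arm.close_job(): hands the job in; it is judged then, once.
The state is a dict: "clock": time; "qpos": joint angles; "dq": joint speeds; "joint_torque": joint torques, N m; "tool_pos": TCP position; "tcp_rot": TCP orientation; "ft_force": force on the tool from outside, world axes, zero at the start; "torque": the same for the moment, N m; "width": finger opening in m; "gripper_force": force on a finger pad.
Only numpy, scipy, OpenCV 4.12 (cv2) and the standard library are available. Lean on these libraries where they do the work, as an engineer would, in place of code of your own. Each camera call takes 0.05 s, during which the arm holds its last target. There are 200 camera calls.

### The job

Push the sealer's carriage, with the jar of jam standing in it, fully home under the sealing head, using the fingertips or the outside of the fingers. Then press the two large round start buttons on the control box together, one fingertip on each, hold both fully down for three seconds, and let go. Do not touch the jar or the small square stop key, grasp or lift nothing, and leave everything else where it stands.

Things in the scene. Friction and masses are not known exactly. Their poses are not given: they have to be found in the camera images.
- sealer: The jar sealer, fixed to the table for the run; it may stand left or right of the middle. Origin: on the table; +x is the direction in which the carriage is pushed home (away from the robot, with some yaw), +z up. Dark steel base plate 310 x 150 mm (x from -150 to +160 mm), 10 mm thick. A white gantry 150 mm wide carries the sealing head: x from 35 to 125 mm, underside of the head 132 mm, top 206 mm above the table; its posts stand either side of the carriage.
- carriage (a joint): Position of the carriage in m: 0 = fully out (the start), 0.080 = fully home against its stop. It slides along the sealer's +x with about 3 N of friction, has no spring and stays where it is left.
- carriage_front (a point): Middle of the carriage's flat front face, 38 mm above the table, moving with the carriage; the face is where it is pushed. The carriage is a plain aluminium block 200 mm long, 100 mm wide; its front face is 100 mm wide and spans 12 to 50 mm above the table, and looks to the sealer's -x. The base plate (top 10 mm above the table) lies under it and runs on 20 mm in front of it at the start, 100 mm when home. Axes as the sealer's.
- nest (a point): Centre of the floor of the round recess in the carriage, 75 mm across and 20 mm deep, in which the jar stands; 130 mm behind the front face, 30 mm above the table. Under the middle of the sealing head when the carriage is home.
- jar: The jam jar in the carriage, loose, about 0.33 kg: 70 mm across, 95 mm tall with a brass lid, top 125 mm above the table. Origin at the centre of its underside, z up. It rides along with the carriage.
- console: The grey control box, 120 (x) x 160 (y) x 45 mm high, fixed to the table for the run on the other side from the sealer. Origin: centre of its underside; the robot's side is -x, y runs along the line of the two start buttons.
- start_mid (a point): Point midway between the two start buttons at the height of their tops, 63 mm above the table; axes as the control box's, y along the line from the right to the left button.
- start_left_top (a point): Centre of the top of the left (console +y) start button: a round black cap 28 mm across in an aluminium collar 44 mm across whose top is 6 mm lower than the cap's at rest. Button centres are 60 mm apart (each 30 mm from point start_mid). The cap's top is 63 mm above the table at rest and moves down with the button.
- start_right_top (a point): Centre of the top of the right (console -y) start button, same as the left.
- start_left (a joint): Travel of the left start button in m: 0 = up, 0.006 = fully down. Spring: 1.2 N to begin, 4 N fully down; springs up when let go.
- start_right (a joint): Travel of the right start button, likewise.
- stop_key (a joint): Travel of the stop key in m: 0 = up, 0.004 = down. Leave it alone.
- stop_top (a point): Centre of the top of the small square stop key, 14 mm wide, 55 mm above the table, on the control box 58 mm beyond (console +x) the line of the start buttons.
- jar_mid: jam jar, 70 mm across, 95 mm tall, brass screw lid, between the sealer and the control box. Loose bystander, origin at the centre of its underside. Leave it alone.
- jar_far: labelled jam jar, same size, farther away on the middle of the table. Loose bystander, origin at the centre of its underside. Leave it alone.
- jar_left: jam jar, same size, towards the left of the table. Loose bystander, origin at the centre of its underside. Leave it alone.
- jar_right: jam jar, same size, towards the right of the table. Loose bystander, origin at the centre of its underside. Leave it alone.
- lid_stack: a stack of brass jar lids, 72 mm across, 30 mm high, on the middle of the table, nearest the robot. Loose bystander, origin at the centre of its underside. Leave it alone.
- juice: amber bottle, 60 mm across, 190 mm tall, far left. Loose bystander, origin at the centre of its underside. Leave it alone.
- cup: white mug, 76 mm across, 85 mm tall, with a handle, far right. Loose bystander, origin at the centre of its underside. Leave it alone.
Things that resemble listed ones, but are neither listed nor needed, are in the scene too. What is shaped like the console but orange or pink is not meant.

How it is judged:
On the way, in this order (a step that is already met when the one before it is completed fails the run):
1. the carriage is pushed home (75 of 80 mm or more) (value of joint carriage above 0.075 m and value of joint each of start_left, start_right below 0.002 m), for 0.2 s.
2. both start buttons are down together (4 of 6 mm or more) for 2.2 s without a break, with the carriage home (value of joint carriage above 0.075 m and value of joint each of start_left, start_right above 0.004 m), for 2.2 s.
At the end, for the whole second after the job is handed in: The carriage is home (at least 75 of 80 mm), both start buttons are up again (under 1 mm) after having been held down together for at least 2.2 s, the stop key is up, the jar stands upright and still in its recess (within 10 mm, 0.1 rad), and the other things are within 20 mm of where they stood (value of joint carriage above 0.075 m and value of joint each of start_left, start_right, stop_key below 0.001 m and angle between jar's own z axis and vertical below 0.1 rad and distance between jar and nest below 0.01 m and linear speed of jar below 0.02 m/s and distance of each of jar_mid, jar_far, jar_left, jar_right, lid_stack, juice, cup from where it was at the start of the episode below 0.02 m); the robot touches nothing.
It fails at once if a start button is pressed (over 3 mm) before the carriage is home (value of joint carriage below 0.07 m and value of joint any of start_left, start_right above 0.003 m).
It fails at once if one start button is pressed (over 4 mm) while the other is up (under 1 mm) ((value of joint start_left above 0.004 m and value of joint start_right below 0.001 m) or (value of joint start_right above 0.004 m and value of joint start_left below 0.001 m)).
It fails at once if the stop key is pressed (over 2 mm) (value of joint stop_key above 0.002 m).
It fails at once if the jar is touched by the robot (over 1 N), tipped (over 0.25 rad) or lifted (over 10 mm) (contact force between any of the fingers, the arm and jar above 1 N or angle between jar's own z axis and vertical above 0.25 rad or height (world z) of jar above 0.04 m).
It fails at once if another thing is moved over 20 mm, lifted over 10 mm or tipped over 0.3 rad (distance of any of jar_mid, jar_far, jar_left, jar_right, lid_stack, juice, cup from where it was at the start of the episode above 0.02 m or height (world z) of any of jar_mid, jar_far, jar_left, jar_right, lid_stack, juice, cup above 0.01 m or angle between any of jar_mid, jar_far, jar_left, jar_right, lid_stack, juice, cup's own z axis and vertical above 0.3 rad).
It also fails if it takes over 58 s, if anything falls off the work surface, if the arm or the gripper's body presses on something with over 40 N, if the wrist force passes 120 N, or if a joint passes its speed limit or range.

## Working session

There is one attempt and no reset: what is moved stays moved. The work goes in short steps, each a Python script; the robot and the scene stay as the last script left them, time stands still between calls to the robot, and variables do not carry over. Pictures are saved under pics/ and viewed, at most 10 in all, crops included, and the job is handed in when it is done.

```bash
mkdir -p pics; ls
python3 - <<'E'
from rig import arm
import cv2,numpy as np
np.set_printoptions(precision=4,suppress=True)
for n in("scene","side"):
    cv2.imwrite(f"pics/{n}0.png",cv2.cvtColor(arm.capture(n),cv2.COLOR_RGB2BGR))
    print(n,arm.get_calibration(n))
print(arm.get_calibration("wrist")); s=arm.read_state(); print(s["clock"],s["tool_pos"],s["tcp_rot"])
E
```

```text
pics
scene {'fov_y': 44.66598877006824, 'cx': 253.8475785914828, 'cy': 188.18804764324284, 'D': array([0.0497, 0.    , 0.    , 0.    , 0.    ]), 'camera_from_world': array([[-0.1495,  0.9887,  0.007 ,  0.078 ],
       [ 0.834 ,  0.13  , -0.5363, -0.3835],
       [-0.5311, -0.0743, -0.844 ,  1.6222],
       [ 0.    ,  0.    ,  0.    ,  1.    ]])}
side {'fov_y': 52.34049932558583, 'cx': 254.7882448669188, 'cy': 194.85844236355663, 'D': array([-0.1071,  0.    ,  0.    ,  0.    ,  0.    ]), 'camera_from_world': array([[-0.7686, -0.6397,  0.0038,  0.412 ],
       [-0.3988,  0.4745, -0.7847,  0.276 ],
       [ 0.5002, -0.6047, -0.6198,  1.1189],
       [ 0.    ,  0.    ,  0.    ,  1.    ]])}
{'fov_y': 64.61977312646437, 'cx': 261.81561913469915, 'cy': 186.967767205154, 'D': array([-0.0764,  0.    ,  0.    ,  0.    ,  0.    ]), 'hand_eye': array([[ 0.0002, -0.9527, -0.3039,  0.078 ],
       [ 1.    ,  0.0003, -0.0003, -0.0006],
       [ 0.0004, -0.3039,  0.9527, -0.1434],
       [ 0.    ,  0.    ,  0.    ,  1.    ]])}
0.1 [ 0.2162 -0.478   0.2308] [ 0.9775  0.2108 -0.0001 -0.0006]
```

View pics/scene0.png

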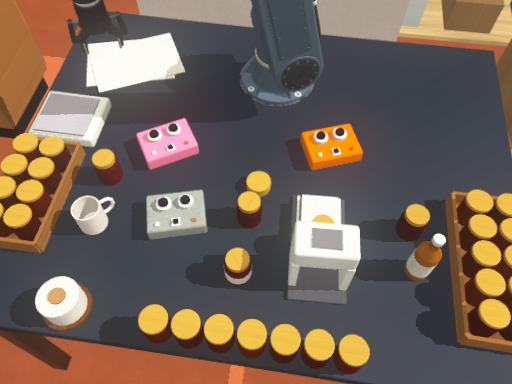

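View pics/side0.png

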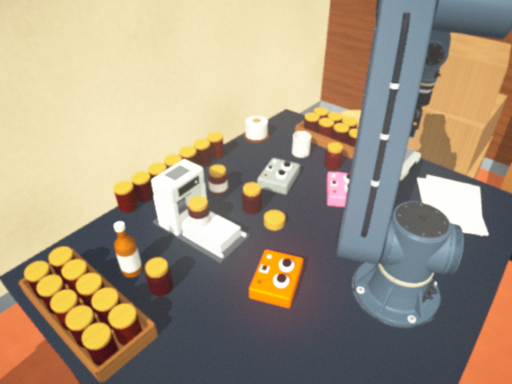

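The scene view shows the grey console at (176,214), with pink (167,143) and orange (331,146) decoys. The sealer is at (325,240) and its carriage front edge runs along about (303..340,197). The grey box matches the description, so I'll confirm it in an enlarged crop.

Run:
```python
import cv2,numpy as np
a=cv2.imread("pics/scene0.png")
f=lambda x0,y0,w,h,s:cv2.resize(a[y0:y0+h,x0:x0+w],None,fx=s,fy=s,interpolation=cv2.INTER_CUBIC)
cv2.imwrite("pics/crop0.png",np.hstack([f(138,180,80,120,5),f(285,185,80,120,5)]))
```

```text
(no output)
```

View pics/crop0.png

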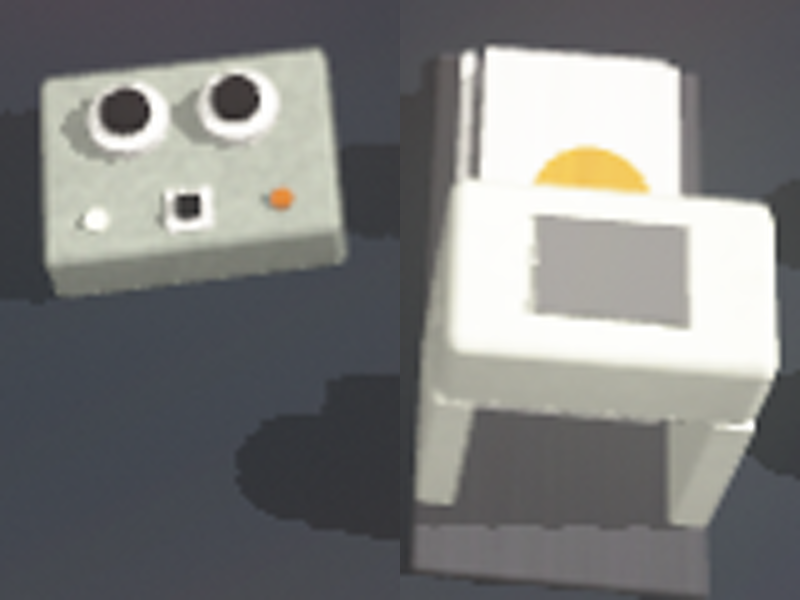

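Crop: the grey console has black caps at scene px (163.2,202.2) and (185.2,200.0), with the square stop key at (175.6,221.4). Carriage front top corners are at (302,194.6) and (340.6,198.2), and the base plate's far corners at (287.4,299) and (346.6,304).

```bash
cat > h.py <<'E'
from rig import arm
import cv2,numpy as np
np.set_printoptions(precision=4,suppress=True)
from scipy.spatial.transform import Rotation as R
def cast(px,z,name="scene",wfc=None):
    c=arm.get_calibration(name); f=192/np.tan(np.radians(c["fov_y"]/2))
    K=np.array([[f,0,c["cx"]],[0,f,c["cy"]],[0,0,1]])
    u=cv2.undistortPoints(np.array([[px]],float),K,c["D"])[0,0]
    T=np.linalg.inv(c["camera_from_world"]) if wfc is None else wfc
    d=T[:3,:3]@[*u,1]; return T[:3,3]+d*(z-T[2,3])/d[2]
def wristT():
    s=arm.read_state(); T=np.eye(4); T[:3,:3]=R.from_quat(s["tcp_rot"]).as_matrix(); T[:3,3]=s["tool_pos"]
    return T@arm.get_calibration("wrist")["hand_eye"]
def down(yaw):  # tool z down, tool x at heading yaw -> tool y at yaw-90
    return (R.from_euler("z",yaw)*R.from_euler("x",np.pi)).as_quat()
E
python3 - <<'E'
from h import *
R_,L=cast((163.2,202.2),.063),cast((185.2,200),.063); S=cast((175.6,221.4),.055)
m=(L+R_)/2; print("R,L,stop",R_,L,S,"sep",np.linalg.norm(L-R_),"stop off",np.linalg.norm((S-m)[:2]))
d=L-R_; print("console yaw from buttons",np.arctan2(-d[0],d[1]),"from stop",np.arctan2(*(S-m)[1::-1]))
a,b=cast((302,194.6),.05),cast((340.6,198.2),.05); c,e=cast((287.4,299),.01),cast((346.6,304),.01)
print("front",a,b,np.linalg.norm(a-b),"far",c,e,np.linalg.norm(c-e))
v=((c+e)/2-(a+b)/2)[:2]; print("len",np.linalg.norm(v),"yaw",np.arctan2(v[1],v[0]))
for p,q in((a,b),(c,e)): d=q-p; print("yaw edge",np.arctan2(-d[0],d[1]))
print("jar_mid lid",cast((249,201),.095),"stack",cast((258,183),.03))
for y in(.15,-.15): print(R.from_quat(arm.read_state()["tcp_rot"]).as_matrix())
E
```

```text
R,L,stop [ 0.5837 -0.2411  0.063 ] [ 0.5677 -0.1836  0.063 ] [ 0.6324 -0.1957  0.055 ] sep 0.05966084242936098 stop off 0.059065189669094784
console yaw from buttons 0.2713489898633889 from stop 0.2852635122875719
front [0.4929 0.1316 0.05  ] [0.4881 0.2388 0.05  ] 0.10730399593879411 far [0.7834 0.1255 0.01  ] [0.7732 0.2742 0.01  ] 0.14899822858490422
len 0.28813630379773825 yaw 0.051044298959664766
yaw edge 0.04479643875385926
yaw edge 0.06911908368385349
jar_mid lid [ 0.5629 -0.0075  0.095 ] stack [0.4607 0.0027 0.03  ]
[[ 0.9111  0.4122 -0.0005]
 [ 0.4122 -0.9111  0.0012]
 [ 0.     -0.0013 -1.    ]]
[[ 0.9111  0.4122 -0.0005]
 [ 0.4122 -0.9111  0.0012]
 [ 0.     -0.0013 -1.    ]]
```

Everything measured agrees with the given sizes: button spacing 59.7 mm, stop key offset 59 mm, base width 149 mm. The console yaw is about 0.28, the sealer yaw about 0.053, and the front middle is at (0.4905, 0.185). Next I'll go in front of the carriage with shut fingers, checking clearance to the orange box.

Run:
```python
from h import *
print("orange far edge",cast((308,167),0),cast((361,160),0))
yaw=.053; u=np.array([np.cos(yaw),np.sin(yaw),0]); F=np.array([.4905,.185,0])
q=down(yaw+np.pi/2)
arm.set_gripper(0)
P=F-.035*u; P[2]=.25
print(arm.ik(P,q)); arm.movep(P,q)
T=wristT(); im=arm.capture("wrist"); cv2.imwrite("pics/w1.png",im[...,::-1]); np.save("T1.npy",T)
s=arm.read_state(); print(s["clock"],s["tool_pos"],s["qpos"],s["width"])
```

```text
orange far edge [0.3605 0.1419 0.    ] [0.3095 0.2998 0.    ]
[ 0.3823  0.174  -0.0491  1.3477  0.      1.9001]
3.4083 [0.4558 0.1825 0.25  ] [ 0.3809  0.174  -0.0491  1.3477 -0.0001  1.9   ] -0.0001605323726449477
```

View pics/w1.png

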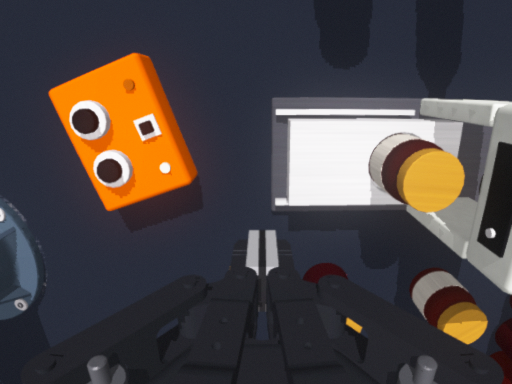

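The wrist view shows the carriage block's front edge at column ~289 (rows 118–206) and the shut fingertips at (262,235). The orange box is well behind and the path ahead is clear. I'll refine the front position from this view, then push with a guard.

Run:
```python
from h import *
T=np.load("T1.npy")
a,b=cast((289,118),.05,"wrist",T),cast((287.5,206),.05,"wrist",T); print(a,b,np.linalg.norm(a-b),(a+b)/2)
c,e=cast((273,98),.01,"wrist",T),cast((272,210),.01,"wrist",T); print(c,e,np.linalg.norm(c-e),(c+e)/2)
M=(a+b)/2
if not(abs(np.linalg.norm(a-b)-.1)<.008 and np.hypot(*(M[:2]-[.4905,.185]))<.012): raise SystemExit("mismatch")
yaw=.053; u=np.array([np.cos(yaw),np.sin(yaw),0]); F=np.array([*M[:2],0])
P=F-.034*u; P[2]=.028
arm.movel(P,feed=.12)
print(arm.read_state()["ft_force"])
hit=arm.movel(F+np.array([0,0,.028])+.085*u,feed=.03,guard=15)
s=arm.read_state(); print(hit,s["clock"],s["tool_pos"],(s["tool_pos"]-F)@u,s["ft_force"])
cv2.imwrite("pics/s2.png",arm.capture("scene")[...,::-1])
a=cv2.imread("pics/s2.png")[180:310,270:400]; cv2.imwrite("pics/s2c.png",cv2.resize(a,None,fx=4,fy=4,interpolation=cv2.INTER_CUBIC))
```

```text
[0.4833 0.2335 0.05  ] [0.4897 0.129  0.05  ] 0.10465672764616243 [0.4865 0.1813 0.05  ]
[0.4657 0.2533 0.01  ] [0.4735 0.1068 0.01  ] 0.14670006964214743 [0.4696 0.18   0.01  ]
[-0.1364 -0.506   0.7317]
True 8.3667 [0.5537 0.1847 0.0274] 0.06729104917955328 [ 1.3825 -0.1054  0.1871]
```

View pics/s2c.png

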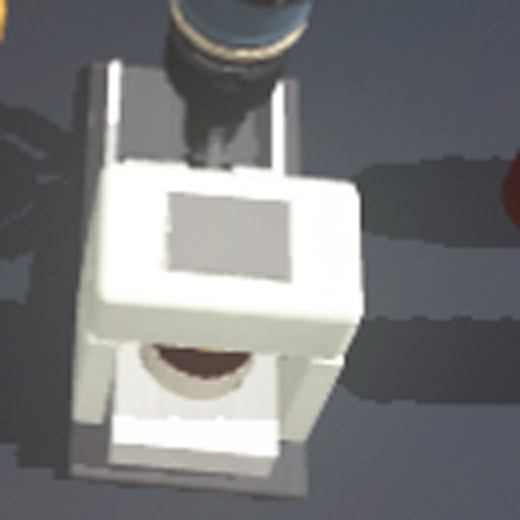

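The crop shows the carriage under the head, its rear bottom edge (~470) about 10 mm short of the plate's far edge (~485), as expected at home, with the jar upright. The travel (67 + ~14.5 mm finger) also fits 80 mm. I'll nudge once more to confirm the stop, then back out and go look over the console.

Run:
```python
from h import *
yaw=.053; u=np.array([np.cos(yaw),np.sin(yaw),0])
p=np.array(arm.read_state()["tool_pos"])
hit=arm.movel(p+.012*u,feed=.02,guard=20); s=arm.read_state(); print(hit,(s["tool_pos"]-p)@u,s["ft_force"])
arm.sleep(.3)
p=np.array(s["tool_pos"]); arm.movel(p-.07*u,feed=.12)
arm.movel(np.array([*(p-.07*u)[:2],.26]),feed=.2)
m=np.array([.5757,-.2124,.063]); yc=.278; q=down(yc)
# keep arm forward-facing half-turn variant within wrist range
print(arm.ik([*m[:2],.25],q),arm.ik([*m[:2],.25],down(yc+np.pi)))
arm.movep([*m[:2],.25],q)
arm.set_gripper(.0455)
T=wristT(); np.save("T2.npy",T); cv2.imwrite("pics/w2.png",arm.capture("wrist")[...,::-1])
s=arm.read_state(); print(s["clock"],s["tool_pos"],s["width"],s["qpos"])
```

```text
True -0.00015574314588072706 [-0.2812  0.9545 -0.6455]
[-0.3534  0.3901  0.2543  1.435   0.      2.5101] [-0.3534  0.3901  0.2543  1.435   0.     -0.6314]
13.1833 [ 0.5757 -0.2123  0.25  ] 0.045606234339928275 [-0.3533  0.3901  0.2543  1.435   0.      2.5102]
```

View pics/w2.png

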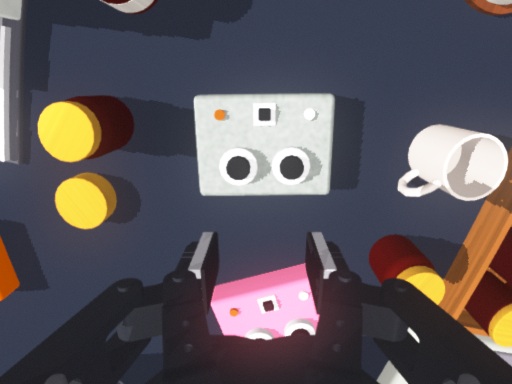

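The carriage did not move on the second push, so it is at its stop. The wrist view shows the caps at about (238,168) left and (292,167) right, with the stop key at (265,114). I'll take the cap centroids from a mask.

Run:
```python
from h import *
T=np.load("T2.npy"); g=cv2.imread("pics/w2.png",0)
pts=[]
for c in((238,168),(292,167)):
    n,l,st,ce=cv2.connectedComponentsWithStats((g<70).astype(np.uint8)); k=l[c[1],c[0]]
    print(ce[k],st[k]); pts.append(cast(ce[k],.063,"wrist",T))
L,Rr=pts; m=(L+Rr)/2; d=L-Rr; S=cast((265,114),.055,"wrist",T)
print(L,Rr,"mid",m,"sep",np.linalg.norm(d),"yaw",np.arctan2(-d[0],d[1]),"stop",np.linalg.norm((S-m)[:2]),np.arctan2(*(S-m)[1::-1]))
for px in((203,240),(326,240)): print("tip",cast(px,.255,"wrist",T))
```

```text
[237.0343 167.8412] [228 157  21  22 233]
[274.1843 186.6629] [    0     0   512   384 65978]
[ 0.5631 -0.1862  0.063 ] [ 0.5534 -0.2325  0.063 ] mid [ 0.5583 -0.2094  0.063 ] sep 0.04738128433284109 yaw -0.20741043223484762 stop 0.0703431810309147 0.1316306446540491
tip [ 0.5725 -0.1813  0.255 ]
tip [ 0.5898 -0.2415  0.255 ]
```

The right cap's mask leaked into the background, so I'll use the bright collars instead.

Run:
```python
from h import *
T=np.load("T2.npy"); g=cv2.imread("pics/w2.png",0)
h=cv2.HoughCircles(cv2.resize(g[140:195,205:325],None,fx=4,fy=4,interpolation=cv2.INTER_CUBIC),cv2.HOUGH_GRADIENT,1,120,param1=120,param2=25,minRadius=60,maxRadius=90)
c=h[0]; print(c); c=c[np.argsort(c[:,0])][:2]
px=(c[:,:2]-1.5)/4+[205,140]; print(px,c[:,2]/4)
L,Rr=[cast(p,.057,"wrist",T) for p in px]
m=(L+Rr)/2; d=L-Rr; S=cast((265,114),.055,"wrist",T)
print(L,Rr,"mid",m,"sep",np.linalg.norm(d),"yaw",np.arctan2(-d[0],d[1]),"stop",np.linalg.norm((S-m)[:2]),np.arctan2(*(S-m)[1::-1]))
```

```text
Traceback (most recent call last):
TypeError: 'NoneType' object is not subscriptable
```

Run:
```python
from h import *
T=np.load("T2.npy"); g=cv2.imread("pics/w2.png",0)
w=np.zeros_like(g); w[143:192,212:320]=(g[143:192,212:320]>225)
cs,_=cv2.findContours(w,cv2.RETR_EXTERNAL,cv2.CHAIN_APPROX_NONE)
cs=sorted([c for c in cs if cv2.contourArea(c)>300],key=lambda c:c[:,0,0].mean())
e=[cv2.fitEllipse(cv2.convexHull(c)) for c in cs]; print(e)
L,Rr=[cast(x[0],.057,"wrist",T) for x in e]
m=(L+Rr)/2; d=L-Rr; S=cast((265,114),.055,"wrist",T)
print(L,Rr,"mid",m,"sep",np.linalg.norm(d),"yaw",np.arctan2(-d[0],d[1]),"stop",np.linalg.norm((S-m)[:2]),np.arctan2(*(S-m)[1::-1]))
```

```text
[((264.1910095214844, 158.70797729492188), (108.5936279296875, 153.0867462158203), 9.65817642211914)]Traceback (most recent call last):
  File "<stdin>", line 7, in <module>
ValueError: not enough values to unpack (expected 2, got 1)
```

Run:
```python
from h import *
T=np.load("T2.npy"); g=cv2.imread("pics/w2.png",0)
print(g[167,222:312])
w=np.zeros_like(g); w[147:189,215:315]=(g[147:189,215:315]<110)
n,l,st,ce=cv2.connectedComponentsWithStats(w); k=[i for i in range(1,n) if st[i,4]>150]; k.sort(key=lambda i:ce[i,0]); print(st[k],ce[k])
L,Rr=[cast(ce[i],.063,"wrist",T) for i in k[:2]]
m=(L+Rr)/2; d=L-Rr; S=cast((265,114),.055,"wrist",T)
print(L,Rr,"mid",m,"sep",np.linalg.norm(d),"yaw",np.arctan2(-d[0],d[1]),"stop",np.linalg.norm((S-m)[:2]),np.arctan2(*(S-m)[1::-1]))
```

```text
[255 255 255 241 133  76  68  68  68  68  68  70  68  69  69  69  72  70
  70  71  69  70  70  72  69  68  65  83 181 234 242 243 243 242 238 207
 176 172 174 174 174 176 178 180 178 177 176 177 180 215 254 255 255 255
 255 255 255 226 100  74  71  69  71  71  70  70  67  69  69  71  70  67
  66  66  69  65  65  65  65  65  63  97 224 240 241 242 240 231 193 171]
[[227 156  23  23 420]
 [280 156  24  23 425]] [[237.9786 167.4619]
 [291.4282 167.1294]]
[ 0.5639 -0.1871  0.063 ] [ 0.5807 -0.2445  0.063 ] mid [ 0.5723 -0.2158  0.063 ] sep 0.05987077835112442 yaw 0.2850982432299801 stop 0.057888271761730135 0.27437910635743096
```

Wrist and scene agree to within 5 mm, and the spacing (59.9 mm), yaw (0.28) and stop offset (57.9 mm) all match. I'll average the two positions and press.

Run:
```python
from h import *
m=np.array([.5735,-.2145]); q=down(.281)
arm.movel([*m,.25],q,feed=.1)
arm.movel([*m,.085],feed=.12)
arm.sleep(.2); f0=arm.read_state()["ft_force"]
hit=arm.movel([*m,.035],feed=.015,guard=20); s=arm.read_state(); print(hit,s["clock"],s["tool_pos"],s["ft_force"]-f0)
z=s["tool_pos"][2]
for i in range(6):
    f=(arm.read_state()["ft_force"]-f0)[2]
    if f>14 or not hit: break
    z-=.0007; arm.movel([*m,z],feed=.02); arm.sleep(.1)
s=arm.read_state(); print(s["clock"],s["tool_pos"],s["ft_force"]-f0)
cv2.imwrite("pics/w3.png",arm.capture("wrist")[...,::-1])
if f>12:
    for _ in range(3): arm.sleep(1.05); s=arm.read_state(); print(s["clock"],s["tool_pos"][2],(s["ft_force"]-f0)[2])
    arm.movel([*m,.2],feed=.1); s=arm.read_state(); print(s["clock"],s["ft_force"])
```

```text
True 17.0083 [ 0.5735 -0.2145  0.0588] [-1.03    2.6106  8.2422]
18.0583 [ 0.5736 -0.2145  0.0586] [-5.3702  3.9584 19.2016]
19.1583 0.05863874394226603 18.76324903911663
20.2083 0.058616150844659286 19.0409889785292
21.2583 0.058627091352969146 19.40676751431421
22.8417 [ 0.5352 -0.8216 -0.556 ]
```

View pics/w3.png

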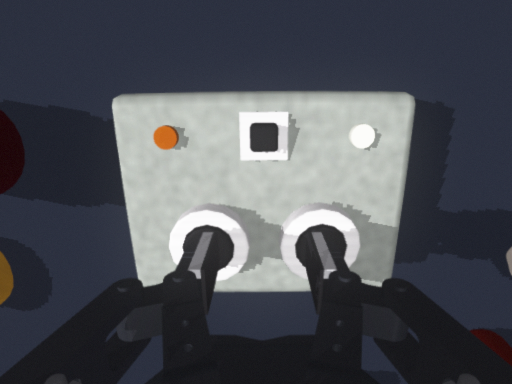

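The view shows one fingertip on each black cap, (209,247) and (321,247), and nothing near the stop key. To be sure of the full 6 mm travel, I'll press again and log force against depth. There is plenty of time left.

Run:
```python
from h import *
m=np.array([.5755,-.214])
arm.movel([*m,.2],feed=.1); arm.movel([*m,.070],feed=.12); arm.sleep(.1); f0=arm.read_state()["ft_force"]
for z in np.arange(.068,.0565,-.001):
    arm.movel([*m,z],feed=.02); s=arm.read_state(); f=(s["ft_force"]-f0)[2]; print(round(s["tool_pos"][2],4),round(f,1))
    if f>18: break
arm.sleep(3); s=arm.read_state(); print(s["clock"],s["tool_pos"],s["ft_force"]-f0,s["torque"])
arm.movel([*m,.2],feed=.12); arm.sleep(.3); s=arm.read_state(); print(s["clock"],s["ft_force"])
cv2.imwrite("pics/s4.png",arm.capture("scene")[...,::-1])
```

```text
0.0681 0.3
0.0669 0.6
0.0659 -0.4
0.065 -0.2
0.0642 3.1
0.0631 3.5
0.0621 4.8
0.0611 5.3
0.0602 6.0
0.0593 7.1
0.0587 11.0
0.0586 18.4
30.425 [ 0.5756 -0.214   0.0586] [-4.5572  2.54   17.6273] [ 0.4571  1.1499 -0.0297]
32.0667 [ 0.3192  0.3523 -0.2895]
```

View pics/s4.png

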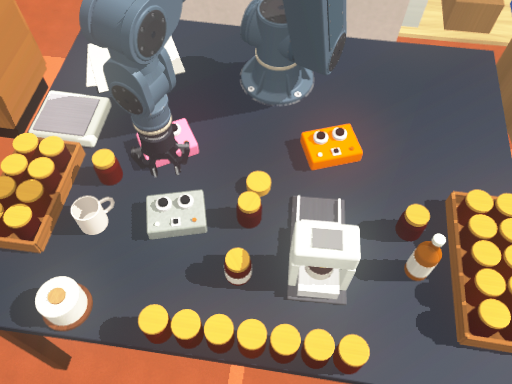

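The force curve shows contact at about 64.5 mm with ~3 N, then both springs compressing over 6 mm to the hard stop at 58.6 mm. The final picture shows the carriage home, everything else in place and the gripper clear, so I'm handing in.

```bash
python3 -c "
from rig import arm
print(arm.close_job())"
```

```text
the job is handed in; nothing more can be done
None
```

The job is handed in: the carriage is home against its stop, both start buttons were held fully down together for over 3 s and released (pressed twice, the second time to confirm full travel), and nothing else was disturbed, though no verdict came back.

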